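Load the bottle carrier and turn its lock collar shut

TASK

Get the carrier ready to leave the cellar: lift the slanting bottle out of its wooden cradle, stand it upright on the round cork pad and let go; then take it again and stand it in the carrier's back well, and after that stand the short jar in the front well. Last, turn the carrier's captive lock collar by its upright post until the post's tab lies over the fixed tongue (the locked mark) and let go. Set the glass down, never drop it, and leave the tumbler, the carton and the squat jug where they are.

Things in the scene. Friction and masses are not known exactly. Their poses are not given: they have to be found in the camera images.
- bottle_center (a point): Centre (105 mm above the foot) of the tall closed green glass bottle, 0.3 to 0.55 kg. Its z axis runs from foot to cap. 210 mm tall; body 60 mm in diameter up to 118 mm from the foot, shoulder to 150 mm, then a straight neck 28 mm in diameter (cap 29 mm) to 210 mm. With the neck gripped it may slowly pivot between the fingers towards hanging upright.
- cradle: Fixed wooden cradle, base 200 x 100 x 12 mm; origin on the bench under the middle of the bottle lying in it. The bottle's neck points to its +x and up at 45 degrees; a V trough carries the body (20 to 120 mm from the foot) and a board stops the foot. The neck juts out free above the trough, its axis about 174 mm above the bench at 182 mm from the foot.
- pad_top (a point): Centre of the top of the fixed round cork pad, 110 mm in diameter, 6 mm thick, on the bench.
- jar_center (a point): Centre (50 mm above the foot) of the short glass jar with a steel lid, standing on the bench: 52 mm in diameter, 100 mm tall (lid 51 mm in diameter, the top 18 mm), 0.17 to 0.35 kg, z up.
- carrier: Fixed round bottle carrier, 230 mm in diameter; origin on the bench at its centre, which is also the collar's axis (z, up). +x points to its back, -x to its open front. Wooden well block with its top at 40 mm; wire rail round the back and sides, 93 mm from the axis, top at 69 mm. A steel tongue 18 mm wide on the foot reaches out along -x to 175 mm from the axis, 9 mm high: the locked mark.
- well_back (a point): Centre of the floor of the back well, a round recess 68 mm in diameter and 18 mm deep, 40 mm from the carrier's axis on its +x side; its floor is 22 mm above the bench. It takes the bottle.
- well_front (a point): Centre of the floor of the front well, the same recess 40 mm from the axis on the carrier's -x side; floor 22 mm above the bench. It takes the jar.
- collar (a joint): Turn of the captive lock collar about the carrier's z axis, rad: 0 when its post stands over the tongue (locked), positive counter-clockwise seen from above; stops at -0.45 and 2.0, so it can be turned past the mark. Starts open at 1.0 to 1.5. Friction about 0.2 N m; it stays where it is left. The dark collar, 224 mm in diameter, carries a curved gate that closes the front when locked.
- collar_post (a point): On the axis of the collar's upright round wooden post, 100 mm above the bench: post 18 mm in diameter, from 25 to 120 mm above the bench, 132 mm from the collar's axis, standing on an 18 mm wide tab. It can be gripped from above. The gate beside it is 70 mm high, 105 mm from the axis, 60 degrees to either side of the post.
- tumbler: Bystander: open glass tumbler, 72 mm in diameter, 95 mm tall, origin under its centre.
- carton: Bystander: closed cardboard carton, 90 x 140 x 100 mm, origin under its centre.
- jug: Bystander: squat closed glass jug, 80 mm in diameter, 120 mm tall, origin under its centre.

How it is judged:
By the outcome, as a careful person would: the job done as asked, in the order asked, and still so for the second after the job is handed in, with the robot touching nothing.
It also fails if it takes over 72 s, if anything falls off the work surface, if the arm or the gripper's body presses on something with over 40 N, if the wrist force passes 120 N, or if a joint passes its speed limit or range.

ROBOT

A 6-joint arm with a two-finger parallel gripper is mounted at the origin on the work surface. World frame = base frame: x ahead of the robot, y to its left, z up, the work surface at z = 0. Lengths are in m, angles in rad, forces in N, time in s.
With the tool pointing down it reaches from about 0.325 to 0.775 m from the base axis. Payload 9.3 kg.
Tool frame: the origin (TCP) lies midway between the tips of the shut fingers; the grasp point (between the pads) lies 19 mm behind it (manip.grasp_offset is the distance from the TCP to the grasp point, in m); z points along the fingers, x is the direction in which the jaws open and shut, and the axes are right-handed (so a half turn about z gives the same grasp; the last joint's range is limited). The gripper opens to 85 mm and grips with 20 to 120 N. Pads are 22 mm wide; open, the fingers measure 114 mm over their backs; the gripper's body (76 mm by 85 mm) begins 54 mm behind the grasp point. The pads swing forward as they close: fully open they stand 13 mm farther back than shut.
Start: joints at [1.111, 0.259, 0.021, 1.334, 0, 1.418], TCP at [0.166, 0.524, 0.231] pointing down, gripper open.
Joint ranges: [-3.04, 3.04], [-0.91, 1.82], [-1.04, 1.36], [-1.92, 1.95], [-1.52, 1.45], [-3.14, 3.14]. Speed limits (rad/s): [2.22, 2.22, 2.79, 3.14, 3.14, 3.14].

INTERFACE

Orientations are given as a unit quaternion [w, x, y, z].
In Python, from workcell import manip, kin, optics gives the robot as it stands. Calls block until the motion is done:
- manip.move_ptp(position, orientation): joint-space move of the TCP to a pose.
- manip.line_to(position, speed=0.15, attitude=None, until_force=None): straight line of the TCP; attitude=None keeps the orientation; speed is the mean speed in m/s. With until_force (N) it stops when the force on the tool has changed by that much, and returns True; else False.
- manip.goto_joints(angles): joint-space move.
- manip.move_gripper(opening): finger opening in m; the grip force is fixed at half the most; returns when the fingers have stopped.
- manip.sleep(seconds).
- kin.ik(position, orientation): joint angles nearest the present ones, or None.
- optics.grab_frame(name): name is "scene" or "side" or "wrist"; returns a dict with "color" (480x640x3 uint8, red, green, blue), "depth" (480x640 float32, m along the optical axis (not along the pixel's ray), 0 where there is no reading), "camera_matrix" (3x3 intrinsics, pixels), "k1" (the pictures are not rectified: a ray, as slopes to the right and down, at radius r is drawn at 1 + k1 r^2 times it, then the intrinsics apply), "R" (3x3) and "t" (3): a world point X has camera coordinates R X + t; the wrist camera has in their place "T_tool_cam" (4x4, takes a point from camera to tool coordinates, whose origin is the TCP and whose axes are the tool frame's). Camera axes: x right, y down, z forward; pixel columns grow to the right and rows downward; lengths in m; the calibration is good to about 2 mm. A picture is of the moment at which its call begins: read the wrist's pose just before it.
A pose or a line that the arm cannot do raises manip.IKError and nothing moves.
- manip.hand_in(): hands the job in, once; it reports no verdict.
Readings, each from a call of its own:
- manip.read_time(): time.
- manip.read_joint_positions(): joint angles.
- manip.read_joint_velocities(): joint speeds.
- manip.read_tau(): joint torques, N m.
- manip.read_eef_pos(): TCP position.
- manip.read_eef_rot(): TCP orientation.
- manip.read_ft_force(): force on the tool from outside, world axes, zero at the start.
- manip.read_ft_torque(): the same for the moment, N m.
- manip.read_opening(): finger opening in m.
Only numpy, scipy, OpenCV 4.12 (cv2) and the standard library are available. Lean on these libraries where they do the work, as an engineer would, in place of code of your own. Each camera call takes 0.05 s, during which the arm holds its last target.

## Working session

There is one attempt and no reset: what is moved stays moved. The work goes in short steps, each a Python script; the robot and the scene stay as the last script left them, time stands still between calls to the robot, and variables do not carry over. Pictures are saved under pics/ and viewed, and the job is handed in when it is done.

```bash
ls; mkdir -p pics; cat > h.py <<'E'
import numpy as np, cv2
from workcell import manip, kin, optics
from scipy.spatial.transform import Rotation as Rn
def Rq(q): return Rn.from_quat([q[1],q[2],q[3],q[0]]).as_matrix()
def qR(M):
    q=Rn.from_matrix(M).as_quat(); return [float(q[3]),float(q[0]),float(q[1]),float(q[2])]
def grab(name,png=None):
    if name=='wrist':
        p=np.array(manip.read_eef_pos()); R=Rq(manip.read_eef_rot())
    f=optics.grab_frame(name)
    if name=='wrist':
        T=np.eye(4);T[:3,:3]=R;T[:3,3]=p
        W=T@np.array(f['T_tool_cam']); f['Rwc']=W[:3,:3];f['o']=W[:3,3]
    else:
        f['Rwc']=np.array(f['R']).T; f['o']=-f['Rwc']@np.array(f['t'])
    if png: cv2.imwrite('pics/'+png,f['color'][:,:,::-1])
    return f
def slopes(f,u,v):
    K=np.array(f['camera_matrix'])
    p=cv2.undistortPoints(np.array([[[u,v]]],float),K,np.array([f['k1'],0,0,0,0.]))
    return p[0,0]
def ray(f,u,v):
    s=slopes(f,u,v); d=f['Rwc']@np.array([s[0],s[1],1.]); return f['o'],d
def onz(f,u,v,z):
    o,d=ray(f,u,v); return o+d*(z-o[2])/d[2]
def pt(f,u,v):
    """depth-based world point"""
    o,d=ray(f,u,v); return o+d*float(f['depth'][int(round(v)),int(round(u))])
def cloud(f):
    K=np.array(f['camera_matrix']); vv,uu=np.mgrid[0:480,0:640]
    p=cv2.undistortPoints(np.stack([uu.ravel(),vv.ravel()],1).astype(float)[:,None],K,np.array([f['k1'],0,0,0,0.]))[:,0]
    d=np.concatenate([p,np.ones((len(p),1))],1)@f['Rwc'].T
    X=f['o']+d*f['depth'].reshape(-1,1); X[f['depth'].ravel()==0]=np.nan
    return X.reshape(480,640,3)
def tri(f1,p1,f2,p2):
    o1,d1=ray(f1,*p1);o2,d2=ray(f2,*p2)
    A=np.stack([d1,-d2],1); s=np.linalg.lstsq(A,o2-o1,rcond=None)[0]
    a=o1+d1*s[0];b=o2+d2*s[1]; return (a+b)/2,np.linalg.norm(a-b)
E
python3 - <<'E'
from h import *
import pickle
for n in ['scene','side','wrist']:
    f=grab(n,n+'0.png'); pickle.dump(f,open(n+'0.pkl','wb'))
    print(n,f['o'].round(3),f['Rwc'][:,2].round(2),f['k1'],np.array(f['camera_matrix']).round(1).tolist())
print(manip.read_time(), manip.grasp_offset)
E
```

```text
pics
scene [ 1.147 -0.56   0.603] [-0.59  0.61 -0.53] -0.109980543157146 [[476.7, 0.0, 319.4], [0.0, 476.7, 236.0], [0.0, 0.0, 1.0]]
side [0.367 0.703 1.022] [ 0.22 -0.59 -0.78] -0.10497236018336278 [[523.2, 0.0, 322.8], [0.0, 523.2, 244.6], [0.0, 0.0, 1.0]]
wrist [0.09  0.548 0.373] [ 0.3  -0.1  -0.95] -0.08801522863502766 [[398.8, 0.0, 316.2], [0.0, 398.8, 239.2], [0.0, 0.0, 1.0]]
0.15 0.0187
```

View pics/scene0.png

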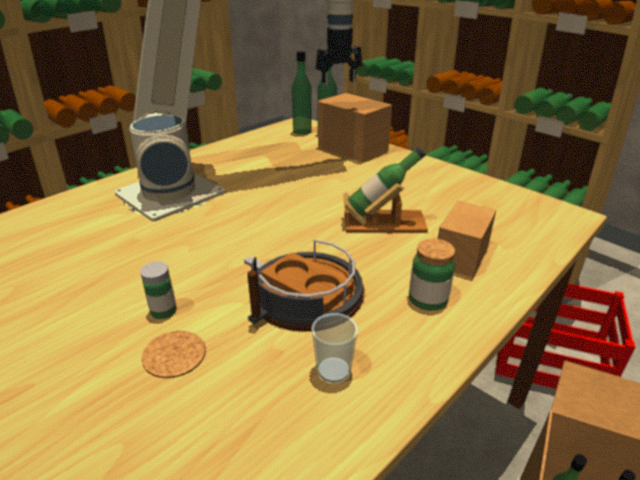

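View pics/side0.png

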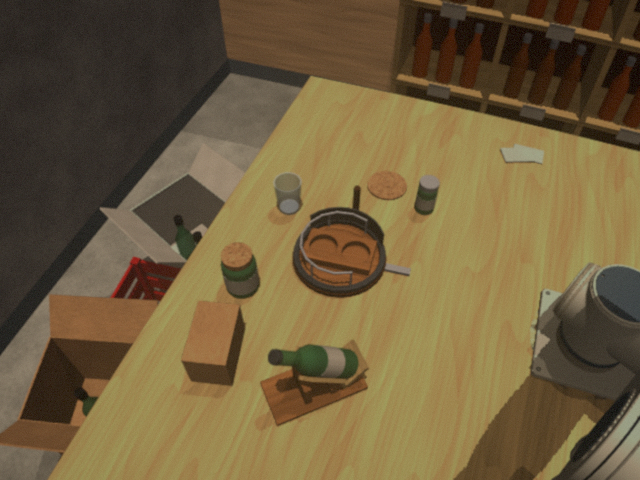

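View pics/wrist0.png

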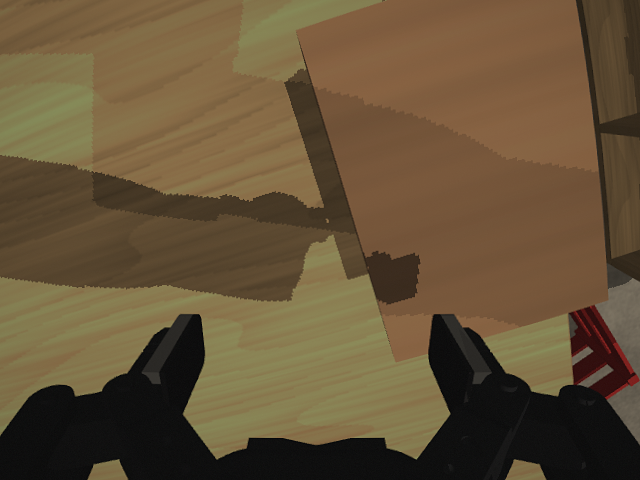

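The scene view shows the cradle (380,200), carrier (310,285), jar (158,290), pad (174,353), tumbler (335,350), jug (432,275) and carton (467,238). The side view shows the tongue at (397,270) and the post at (357,200). Next I'll enlarge both views and measure from them.

```bash
python3 - <<'E'
from h import *
import pickle
a=pickle.load(open('scene0.pkl','rb'));b=pickle.load(open('side0.pkl','rb'))
cv2.imwrite('pics/a1.png',cv2.resize(a['color'][130:390,120:480,::-1],None,fx=2.2,fy=2.2,interpolation=cv2.INTER_CUBIC))
cv2.imwrite('pics/b1.png',cv2.resize(b['color'][150:430,170:450,::-1],None,fx=2.1,fy=2.1,interpolation=cv2.INTER_CUBIC))
for n,f,ps in [('scene',a,[(353,105),(467,215),(418,155),(400,175),(155,270),(160,290),(174,353),(310,285),(325,290),(335,370),(435,250),(253,270),(256,318),(302,95)]),('side',b,[(215,330),(277,357),(310,358),(429,182),(427,195),(387,185),(325,240),(357,243),(400,271),(357,192),(237,252),(288,205)])]:
    for p in ps: print(n,p,pt(f,*p).round(4))
w=pickle.load(open('wrist0.pkl','rb')); print(pt(w,450,150),pt(w,360,20),pt(w,100,400))
E
```

```text
scene (353, 105) [0.1644 0.598  0.1599]
scene (467, 215) [0.7486 0.3063 0.0998]
scene (418, 155) [0.5925 0.3307 0.1871]
scene (400, 175) [0.5718 0.2953 0.1414]
scene (155, 270) [ 0.4499 -0.2744  0.1019]
scene (160, 290) [ 0.4683 -0.2811  0.07  ]
scene (174, 353) [ 0.5634 -0.3218  0.008 ]
scene (310, 285) [ 0.6093 -0.038   0.0245]
scene (325, 290) [ 0.6399 -0.0271  0.0227]
scene (335, 370) [ 0.8026 -0.1742  0.0367]
scene (435, 250) [0.7899 0.1083 0.1214]
scene (253, 270) [ 0.6009 -0.1658  0.1229]
scene (256, 318) [ 0.6097 -0.1757  0.0255]
scene (302, 95) [-0.0726  0.5976  0.1476]
side (215, 330) [0.7498 0.2926 0.1038]
side (277, 357) [0.5848 0.3447 0.1985]
side (310, 358) [0.5388 0.3077 0.1574]
side (429, 182) [ 0.4437 -0.2692  0.103 ]
side (427, 195) [ 0.4401 -0.2485  0.0776]
side (387, 185) [ 0.5582 -0.3208  0.0046]
side (325, 240) [ 0.6461 -0.0647  0.0222]
side (357, 243) [ 0.5681 -0.0792  0.027 ]
side (400, 271) [ 0.4486 -0.0467  0.0096]
side (357, 192) [ 0.5998 -0.1632  0.1128]
side (237, 252) [0.7874 0.1099 0.1213]
side (288, 205) [ 0.7705 -0.128   0.0388]
[0.13114524 0.60935808 0.16042245] [0.05625524 0.58110205 0.15976461] [0.14265289 0.47028379 0.28929442]
```

View pics/a1.png

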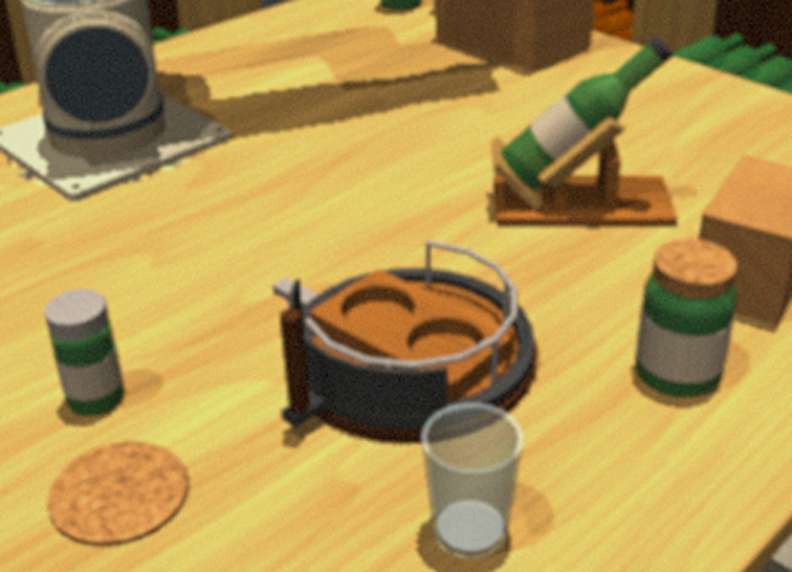

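View pics/b1.png

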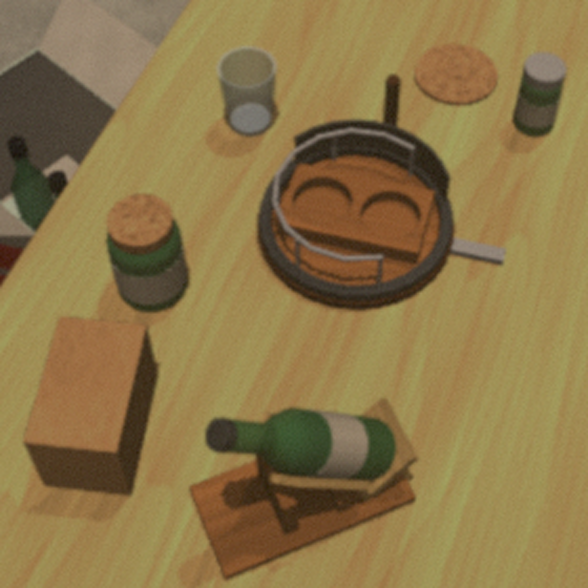

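The enlargements show the wells (scene crop: 380,300 and 445,335), and the post, tongue and bottle clearly. Now I'll fit positions from masked clouds in both views.

```bash
cat > meas.py <<'E'
from h import *
def circ(P):
    A=np.c_[2*P[:,:2],np.ones(len(P))]; s=np.linalg.lstsq(A,(P[:,:2]**2).sum(1),rcond=None)[0]
    return s[:2],np.sqrt(s[2]+s[0]**2+s[1]**2)
def minc(P):
    c,r=cv2.minEnclosingCircle(P[:,:2].astype(np.float32)); return np.round(c,4),round(r,4)
def near(X,c,r,z0,z1):
    m=(np.hypot(X[...,0]-c[0],X[...,1]-c[1])<r)&(X[...,2]>z0)&(X[...,2]<z1); return m
E
python3 - <<'E'
from meas import *
import pickle
for n in ['scene','side']:
    f=pickle.load(open(n+'0.pkl','rb')); X=cloud(f); hsv=cv2.cvtColor(f['color'],cv2.COLOR_RGB2HSV)
    def st(lbl,m):
        P=X[m]; print(n,lbl,len(P),'minc',minc(P) if len(P) else None,'med',np.median(P,0).round(4) if len(P) else None)
        return P
    st('jarlid',near(X,(.445,-.27),.05,.094,.11))
    st('post top',near(X,(.60,-.165),.03,.105,.13))
    # pad by colour & height
    st('pad',near(X,(.56,-.32),.075,.0035,.02))
    st('tongue',near(X,(.455,-.05),.035,.004,.02))
    st('jug',near(X,(.785,.11),.06,.1,.14)); st('tumb',near(X,(.79,-.15),.07,.07,.12))
    st('carton',near(X,(.75,.29),.12,.09,.115))
    st('collarall',near(X,(.61,-.04),.15,.008,.05))
    g=(hsv[...,0]>45)&(hsv[...,0]<80)&(hsv[...,1]>100)&near(X,(.53,.29),.15,.02,.25)
    P=st('bottle green',g)
    c=np.median(P,0); u,s,v=np.linalg.svd(P-P.mean(0)); print('  dir',v[0].round(3))
    st('block top',near(X,(.61,-.04),.095,.035,.045)); st('floor',near(X,(.61,-.04),.095,.017,.027))
E
```

```text
scene jarlid 434 minc (array([ 0.443 , -0.2734]), 0.0274) med [ 0.449  -0.2754  0.1011]
scene post top 128 minc (array([ 0.6033, -0.1702]), 0.01) med [ 0.6067 -0.1738  0.1175]
scene pad 2365 minc (array([ 0.5591, -0.3205]), 0.0747) med [ 0.5629 -0.3239  0.0073]
scene tongue 103 minc (array([ 0.448 , -0.0454]), 0.0278) med [ 0.4428 -0.0537  0.0106]
scene jug 962 minc (array([0.7873, 0.1155]), 0.0364) med [0.7925 0.104  0.121 ]
scene tumb 1240 minc (array([ 0.7803, -0.1535]), 0.0372) med [ 0.7804 -0.153   0.0866]
scene carton 1508 minc (array([0.7567, 0.2959]), 0.083) med [0.7627 0.2824 0.1003]
scene collarall 5616 minc (array([ 0.5925, -0.0541]), 0.1317) med [ 0.6134 -0.0403  0.0282]
scene bottle green 827 minc (array([0.536, 0.281]), 0.0803) med [0.5532 0.2782 0.1386]
  dir [-0.492 -0.558 -0.668]
scene block top 1444 minc (array([ 0.6093, -0.0414]), 0.0948) med [ 0.6012 -0.0364  0.0416]
scene floor 1196 minc (array([ 0.6109, -0.0394]), 0.095) med [ 0.6112 -0.0246  0.0234]
side jarlid 250 minc (array([ 0.4429, -0.2724]), 0.0272) med [ 0.443  -0.2698  0.1012]
side post top 59 minc (arr
[... 165 characters left out ...]
nc (array([ 0.4559, -0.0463]), 0.0344) med [ 0.458  -0.049   0.0095]
side jug 763 minc (array([0.7851, 0.1156]), 0.0367) med [0.7833 0.1213 0.1207]
side tumb 461 minc (array([ 0.7811, -0.1526]), 0.0381) med [ 0.7827 -0.1558  0.0862]
side carton 2873 minc (array([0.7591, 0.2969]), 0.0833) med [0.7545 0.3029 0.1006]
side collarall 5892 minc (array([ 0.5885, -0.0423]), 0.128) med [ 0.5946 -0.0309  0.0254]
side bottle green 357 minc (array([0.5154, 0.2781]), 0.0603) med [0.537  0.3014 0.1521]
  dir [-0.603 -0.517 -0.607]
side block top 1230 minc (array([ 0.6096, -0.0406]), 0.0946) med [ 0.6009 -0.0352  0.0408]
side floor 1896 minc (array([ 0.6098, -0.0401]), 0.0949) med [ 0.6085 -0.0384  0.0213]
```

```bash
python3 - <<'E'
from meas import *
import pickle
from scipy.optimize import least_squares
clouds=[]
for n in ['scene','side']:
    f=pickle.load(open(n+'0.pkl','rb')); X=cloud(f); hsv=cv2.cvtColor(f['color'],cv2.COLOR_RGB2HSV)
    # cradle base top
    m=near(X,(.53,.29),.16,.008,.017); P=X[m]
    r=cv2.minAreaRect((P[:,:2]*1000).astype(np.float32)); print(n,'base rect',r)
    # pad: colour mask, contour -> rays on z=.006
    m=near(X,(.56,-.32),.07,-.01,.03)&(hsv[...,1]>110)
    lab=cv2.cvtColor(f['color'],cv2.COLOR_RGB2HSV)
    print(' pad hsv',np.median(hsv[near(X,(.56,-.32),.03,0,.02)],0),'bench',np.median(hsv[near(X,(.56,-.40),.02,-.01,.02)],0))
    up=near(X,(.53,.29),.16,.03,.26)
    clouds.append((X[up],hsv[up],n))
P=np.concatenate([c[0] for c in clouds]);H=np.concatenate([c[1] for c in clouds])
np.savez('bot.npz',P=P,H=H)
def prof(s): # radius at s from foot
    return np.interp(s,[0,.118,.150,.21],[.03,.03,.014,.0145])
def fit(P,x0):
    def res(x,P=P):
        a=np.array([np.cos(x[3])*np.cos(x[4]),np.cos(x[3])*np.sin(x[4]),np.sin(x[3])])
        d=P-x[:3]; s=d@a; rr=np.linalg.norm(d-s[:,None]*a,axis=1)
        return rr-prof(s+.105), s+.105
    for k in range(6):
        r,s=res(x0); g=(abs(r)<(.02 if k<1 else .01 if k<3 else .005))&(s>.0)&(s<.205)
        sol=least_squares(lambda x:np.r_[res(x,P[g])[0],(x[3]-np.pi/4)*.0],x0,loss='soft_l1',f_scale=.002); x0=sol.x
    return x0,g.sum(),np.std(res(x0,P[g])[0])
g=((H[:,0]>40)&(H[:,0]<85)&(H[:,1]>90))|(P[:,2]>.15)
for k,c in [('both',None),('scene',0),('side',1)]:
    if c is None: PP=P[g]
    else:
        PP,HH,_=clouds[c]; PP=PP[((HH[:,0]>40)&(HH[:,0]<85)&(HH[:,1]>90))|(PP[:,2]>.15)]
    x,n,s=fit(PP,np.array([.54,.30,.13,np.pi/4,.5])); print(k,x.round(4),n,s)
E
```

```text
scene base rect ((541.0904541015625, 291.5334167480469), (199.2660369873047, 104.21058654785156), 43.75475311279297)
 pad hsv [ 15. 162. 214.] bench [ 20. 150. 225.]
side base rect ((529.0970458984375, 323.4383850097656), (295.17657470703125, 135.1444091796875), 11.382303237915039)
 pad hsv [ 14.  145.  153.5] bench [ 20. 131. 161.]
both [0.5406 0.2946 0.1203 0.7886 0.7661] 2077 0.0016055855786534356
scene [0.5399 0.2951 0.121  0.7927 0.7749] 987 0.0017626134624467481
side [0.5415 0.2946 0.1209 0.787  0.763 ] 1096 0.0012776951788698466
```

```bash
cat >> h.py <<'E'
def tool(z,x):
    z=np.array(z,float);z/=np.linalg.norm(z); x=np.array(x,float); x=x-(x@z)*z; x/=np.linalg.norm(x)
    return np.stack([x,np.cross(z,x),z],1)
G=0.0187
BC=np.array([.5406,.2946,.1203]); EL=.787; YW=.766
A=np.array([np.cos(EL)*np.cos(YW),np.cos(EL)*np.sin(YW),np.sin(EL)])
E
python3 - <<'E'
from h import *
hz=np.array([np.cos(YW),np.sin(YW),0]); side=np.cross([0,0,1],hz)
gp=BC+A*.077
for name,x in [('side',side),('-side',-side),('inplane',np.cross(side,A)),('-inplane',-np.cross(side,A))]:
  for tilt in [0,10,20,30,40,45]:   # tilt of tool from vertical toward -a (deg)
    t=np.radians(tilt); z=-(np.cos(t)*np.array([0,0,1])+np.sin(t)*hz)
    R=tool(z,x)
    out=[]
    for back in [0,.08]:
      q=kin.ik((gp+z*G-z*back).tolist(),qR(R)); out.append(None if q is None else np.round(q,2).tolist())
    print(name,tilt,out)
E
```

```text
side 0 [[0.39, 0.49, 0.18, 1.27, 0.0, -0.37], [0.39, 0.47, 0.35, 1.46, 0.0, -0.37]]
side 10 [[0.42, 0.6, 0.38, 1.51, -0.06, -0.34], [0.43, 0.62, 0.61, 1.72, -0.06, -0.34]]
side 20 [[0.44, 0.73, 0.58, 1.75, -0.11, -0.31], None]
side 30 [None, None]
side 40 [None, None]
side 45 [None, None]
-side 0 [[0.39, 0.49, 0.18, 1.27, 0.0, 2.77], [0.39, 0.47, 0.35, 1.46, 0.0, 2.77]]
-side 10 [[0.42, 0.6, 0.38, 1.51, -0.06, 2.8], [0.43, 0.62, 0.61, 1.72, -0.06, 2.81]]
-side 20 [[0.44, 0.73, 0.58, 1.75, -0.11, 2.83], None]
-side 30 [None, None]
-side 40 [None, None]
-side 45 [None, None]
inplane 0 [[0.39, 0.49, 0.18, 1.27, 0.0, 1.2], [0.39, 0.47, 0.35, 1.46, 0.0, 1.2]]
inplane 10 [[0.42, 0.6, 0.38, 1.51, -0.06, 1.23], [0.43, 0.62, 0.61, 1.72, -0.06, 1.24]]
inplane 20 [[0.44, 0.73, 0.58, 1.75, -0.11, 1.26], None]
inplane 30 [None, None]
inplane 40 [None, None]
inplane 45 [None, None]
-inplane 0 [[0.39, 0.49, 0.18, 1.27, 0.0, -1.94], [0.39, 0.47, 0.35, 1.46, 0.0, -1.94]]
-inplane 10 [[0.42, 0.6, 0.38, 1.51, -0.06, -1.91], [0.43, 0.62, 0.61, 1.72, -0.06, -1.91]]
-inplane 20 [[0.44, 0.73, 0.58, 1.75, -0.11, -1.88], None]
-inplane 30 [None, None]
-inplane 40 [None, None]
-inplane 45 [None, None]
```

Both fits agree to about 1.5 mm, but approaching along the bottle's axis is out of reach. I'll grip with a near-vertical tool and the jaws crosswise, then turn the tool to right the bottle.

```bash
cat >> h.py <<'E'
def zt(tilt,az):
    """tool z: tilt deg from down; positive = tool leans so z points back towards -az"""
    t=np.radians(tilt); h=np.array([np.cos(az),np.sin(az),0]); return -(np.cos(t)*np.array([0,0,1])+np.sin(t)*h)
def sidev(az): return np.array([-np.sin(az),np.cos(az),0])
def fin(r): return None if r is None else np.round(r,2).tolist()
E
python3 - <<'E'
from h import *
T=12
gp=BC+A*.077; z=zt(T,YW); R=tool(z,sidev(YW)); q=qR(R)
for dz in [0,.08,.15,.2]: print('cr',dz,fin(kin.ik((gp+z*G+[0,0,dz]).tolist(),q)))
pad=np.array([.559,-.320,.006])
for az in [-.52,-.3,0,.4]:
  z2=zt(T-45.1,az); R2=tool(z2,sidev(az))
  print('pad',az,[fin(kin.ik((pad+[0,0,.182+h]+z2*G).tolist(),qR(R2))) for h in [0,.1,.17]])
  m=np.array([.60,.0,.37]); print('mid',fin(kin.ik((m+z2*G).tolist(),qR(R2))))
E
```

```text
cr 0 [0.42, 0.63, 0.42, 1.55, -0.07, -0.34]
cr 0.08 [0.42, 0.62, 0.6, 1.75, -0.07, -0.34]
cr 0.15 None
cr 0.2 None
pad -0.52 [[-0.69, 0.15, -0.45, 0.4, 0.09, -0.14], [-0.69, 0.08, -0.26, 0.66, 0.09, -0.14], [-0.69, 0.06, -0.11, 0.83, 0.09, -0.14]]
mid [-0.02, 0.03, -0.1, 0.92, -0.27, 0.43]
pad -0.3 [[-0.75, 0.16, -0.43, 0.45, 0.24, -0.39], [-0.75, 0.09, -0.24, 0.71, 0.24, -0.39], [-0.75, 0.07, -0.09, 0.88, 0.24, -0.39]]
mid [-0.09, -0.01, -0.14, 0.87, -0.12, 0.18]
pad 0 [[-0.83, 0.2, -0.36, 0.59, 0.41, -0.74], [-0.83, 0.14, -0.17, 0.84, 0.41, -0.74], [-0.83, 0.12, -0.01, 1.02, 0.41, -0.74]]
mid [-0.19, -0.02, -0.16, 0.86, 0.1, -0.16]
pad 0.4 [[-0.88, 0.31, -0.19, 0.89, 0.55, -1.23], [-0.88, 0.26, -0.0, 1.13, 0.55, -1.23], [-0.88, 0.24, 0.16, 1.3, 0.55, -1.23]]
mid [-0.31, 0.02, -0.1, 0.99, 0.36, -0.62]
```

```bash
python3 - <<'E'
from h import *
T=4
gp=BC+A*.077; z=zt(T,YW); R=tool(z,sidev(YW)); q=qR(R)
up=[0,0,.10]
print(fin(kin.ik((gp+z*G+[0,0,.13]).tolist(),q)))
manip.move_ptp((gp+z*G+up).tolist(),q)
manip.line_to((gp+z*G).tolist(),speed=.15)
f=grab('wrist','w1.png'); grab('scene','s1.png')
print(manip.read_time(),manip.read_eef_pos(),manip.read_ft_force())
E
```

```text
[0.41, 0.52, 0.57, 1.68, -0.02, -0.36]
2.7417 [0.57925957 0.33173572 0.15752198] [0.35161006 0.71565385 0.58913543]
```

View pics/w1.png

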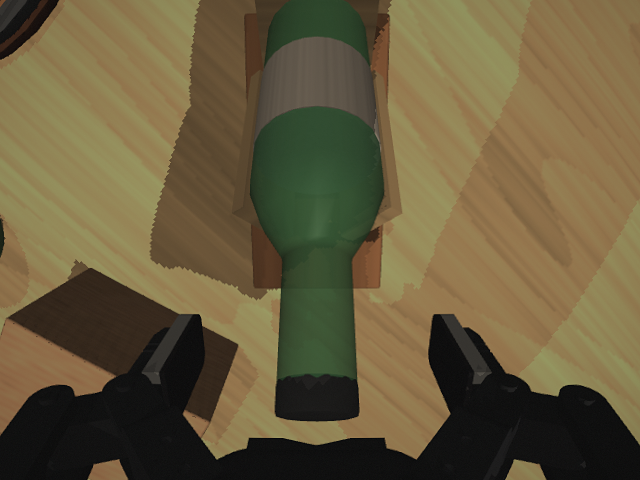

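View pics/s1.png

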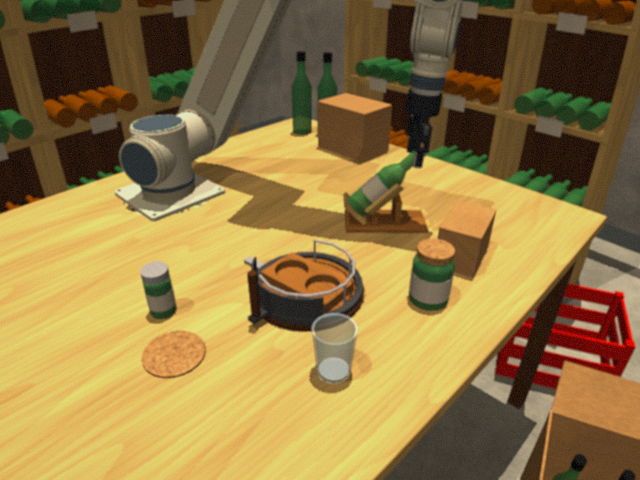

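The wrist view shows the neck centred at (317,340), midway between the fingers. Next: grip, lift, and carry to above the pad while righting the bottle.

```bash
python3 - <<'E'
from h import *
T=4
gp=BC+A*.077; z=zt(T,YW)
manip.move_gripper(.0); print('open',manip.read_opening())
manip.line_to((gp+z*G+[0,0,.13]).tolist(),speed=.2)
print('open',manip.read_opening(),manip.read_ft_force())
az=-.3; z2=zt(T-45,az); R2=tool(z2,sidev(az))
m=np.array([.58,.10,.37]); zm=zt(T-30,.2)
manip.move_ptp((m+zm*G).tolist(),qR(tool(zm,sidev(.2))))
pad=np.array([.559,-.320,.006])
manip.move_ptp((pad+[0,0,.182+.10]+z2*G).tolist(),qR(R2))
grab('scene','s2.png'); grab('side','d2.png')
print(manip.read_time(),manip.read_opening(),manip.read_ft_force())
E
```

```text
open 0.027064045992815925
open 0.027125437215575553 [-1.03637475  0.71954175 -4.49932095]
6.7417 0.026624275242555073 [-0.61214434 -0.37271341 -3.15009778]
```

View pics/s2.png

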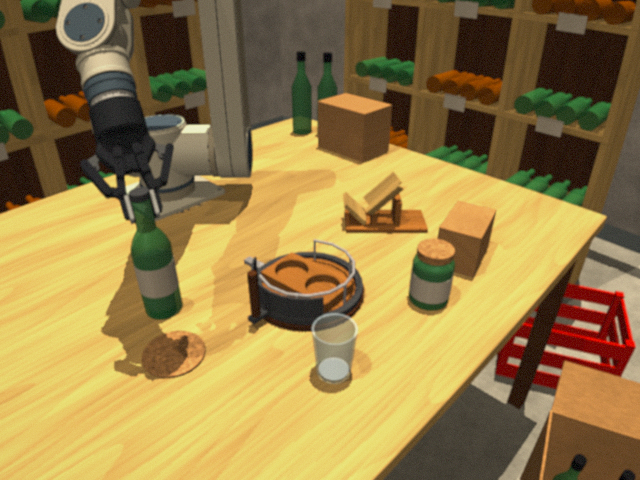

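View pics/d2.png

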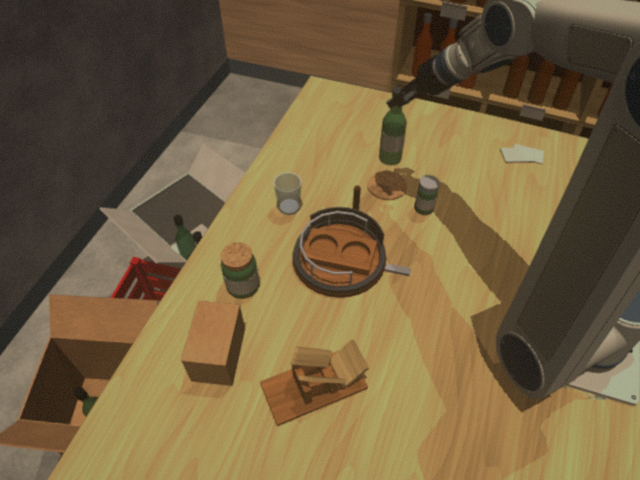

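The bottle hangs almost upright in both views (scene 157,265; side 393,140). I'll fit its axis, and find the pad centre from its colour outline in the first frames.

```bash
cat > fitb.py <<'E'
from meas import *
from scipy.optimize import least_squares
def prof(s): return np.interp(s,[0,.118,.150,.21],[.03,.03,.014,.0145])
def fitb(frames,c0,smax=.16,ax0=(0,0,1)):
    """c0 approx bottle centre; near-upright fit, returns centre, axis"""
    Ps=[]
    for f in frames:
        X=cloud(f); hsv=cv2.cvtColor(f['color'],cv2.COLOR_RGB2HSV)
        m=near(X,c0,.07,c0[2]-.11,c0[2]+.06)&(hsv[...,2]>25)
        Ps.append(X[m])
    P=np.concatenate(Ps); x=np.r_[c0[0],c0[1],c0[2],0,0]
    def res(x,P):
        a=np.array([x[3],x[4],1]);a/=np.linalg.norm(a)
        d=P-x[:3]; s=d@a; return np.linalg.norm(d-s[:,None]*a,axis=1)-prof(s+.105),s+.105
    for k in range(8):
        r,s=res(x,P); g=(abs(r)<[.025,.02,.015,.01,.006,.005,.005,.005][k])&(s>.004)&(s<smax)
        x=least_squares(lambda y:res(y,P[g])[0],x,loss='soft_l1',f_scale=.002).x
    a=np.array([x[3],x[4],1]);a/=np.linalg.norm(a)
    return x[:3],a,int(g.sum()),float(np.std(res(x,P[g])[0]))
E
python3 - <<'E'
from fitb import *
import pickle
for n in ['scene','side']:
    f=pickle.load(open(n+'0.pkl','rb')); X=cloud(f); hsv=cv2.cvtColor(f['color'],cv2.COLOR_RGB2HSV)
    m=(near(X,(.56,-.32),.08,-.01,.03)&(cv2.GaussianBlur(hsv[...,0],(0,0),1.5)<=17)).astype(np.uint8)
    m=cv2.morphologyEx(m,cv2.MORPH_OPEN,np.ones((5,5)))
    cs=max(cv2.findContours(m,0,2)[0],key=cv2.contourArea)[:,0]
    P=np.array([onz(f,u,v,.006) for u,v in cs]); print(n,'pad',circ(P),minc(P))
a=grab('scene');b=grab('side')
pickle.dump((a,b),open('up.pkl','wb'))
c0=np.array([.559,-.32,.006+.1+.105])
for fr in [[a,b],[a],[b]]: print([np.round(v,4) for v in fitb(fr,c0)])
E
```

```text
scene pad (array([ 0.56028337, -0.32189541]), np.float64(0.053644512779371)) (array([ 0.5602, -0.322 ]), 0.0557)
side pad (array([ 0.56114816, -0.32193332]), np.float64(0.05342403018754952)) (array([ 0.5634, -0.3213]), 0.0575)
[array([ 0.5597, -0.3185,  0.212 ]), array([ 0.0027, -0.0012,  1.    ]), np.int64(4650), np.float64(0.0013)]
[array([ 0.5595, -0.3182,  0.2125]), array([ 7.0e-04, -2.3e-03,  1.0e+00]), np.int64(3456), np.float64(0.0011)]
[array([ 0.56  , -0.3191,  0.2121]), array([1.e-04, 6.e-04, 1.e+00]), np.int64(1198), np.float64(0.0017)]
```

The bottle is upright to within 0.2 degrees and about 3 mm off the pad centre. I'll lower it until it touches, let go and back off.

```bash
python3 - <<'E'
from fitb import *
p=np.array(manip.read_eef_pos()); p+= [.001,-.0035,0]
R=Rq(manip.read_eef_rot()); z=R[:,2]
manip.line_to((p-[0,0,.088]).tolist(),speed=.12)
print(manip.line_to((p-[0,0,.106]).tolist(),speed=.02,until_force=4), manip.read_eef_pos()-p, manip.read_ft_force())
manip.move_gripper(.085)
pr=np.array(manip.read_eef_pos())
manip.line_to((pr-z*.10).tolist(),speed=.2)
a=grab('scene','s3.png');b=grab('side')
print(manip.read_time(),[np.round(v,4) for v in fitb([a,b],np.array([.5605,-.322,.111]))])
for fr in [a,b]: print([np.round(v,4) for v in fitb([fr],np.array([.5605,-.322,.111]),.2)])
E
```

```text
True [ 0.00029298 -0.00015035 -0.09799089] [-0.88968551  0.89346898  4.26788069]
9.6583 [array([ 0.5606, -0.3222,  0.1137]), array([0.0017, 0.0033, 1.    ]), np.int64(3887), np.float64(0.0014)]
[array([ 0.5604, -0.3219,  0.1142]), array([6.e-04, 5.e-04, 1.e+00]), np.int64(2908), np.float64(0.001)]
[array([ 0.5614, -0.3233,  0.1148]), array([-0.0073,  0.0073,  0.9999]), np.int64(1009), np.float64(0.0018)]
```

View pics/s3.png

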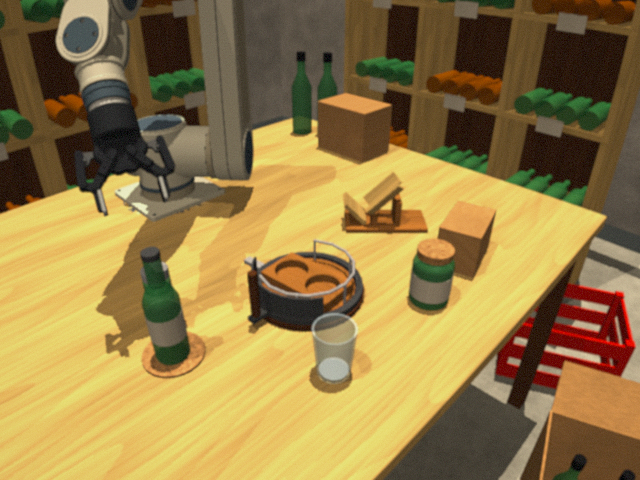

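The bottle stands free on the pad (scene 165,320; fit centre 0.5606, -0.322). Now two wrist views over the carrier to measure the wells.

```bash
python3 - <<'E'
from fitb import *
import pickle
p=np.array(manip.read_eef_pos())
manip.line_to((p+[0,0.03,.06]).tolist(),speed=.25)
out=[]
for i,xy in enumerate([(.58,-.08),(.58,0.0)]):
    R=tool([0,0,-1],sidev(0)); 
    manip.move_ptp([xy[0],xy[1],.26],qR(R)); f=grab('wrist',f'w3{i}.png'); out.append(f)
    print(manip.read_joint_positions(),f['o'],f['Rwc'][:,2])
pickle.dump(out,open('wc.pkl','wb')); print(manip.read_time())
E
```

```text
[-2.82111024e-01  3.14519142e-01  1.71246873e-01  1.42768620e+00
  2.42982947e-04 -2.80559825e-01] [ 0.50075057 -0.08097048  0.40099211] [ 0.31251291  0.00104404 -0.94991294]
[-1.46597766e-01  3.02914178e-01  1.58162459e-01  1.42428928e+00
 -1.23824807e-04 -1.45140810e-01] [ 0.49960391 -0.00096111  0.40316823] [ 3.15609216e-01  3.55299955e-05 -9.48889257e-01]
11.4583
```

View pics/w30.png

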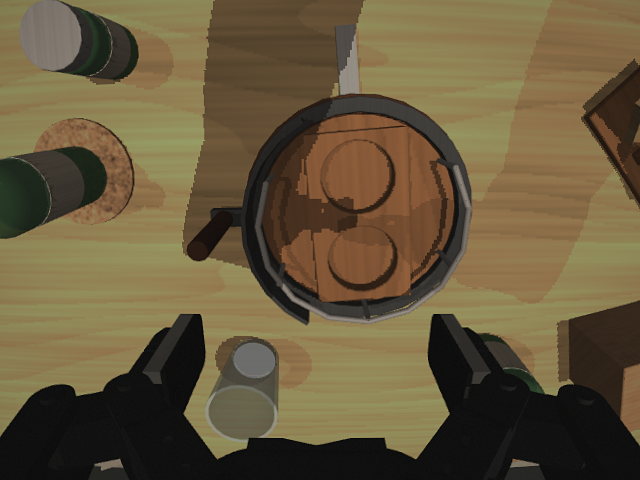

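View pics/w31.png

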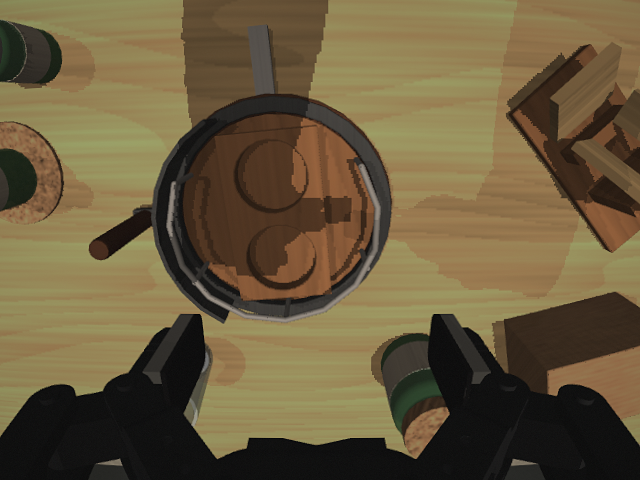

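In both views the wells are clear (first view: front 358,176, back 363,258), with the tongue at (345,60) and the post base at (225,215). Pixels whose depth lies below the block top get cast onto that plane, and I'll fit circles to the well outlines.

```bash
cat > wells.py <<'E'
from fitb import *
def wells(f,ztop=.04,lbl=''):
    X=cloud(f); Z=cv2.medianBlur(np.nan_to_num(X[...,2]).astype(np.float32),5)
    vv,uu=np.mgrid[0:480,0:640]
    # cast each pixel on ztop
    o=f['o']; d=X-o; P=o+d*((ztop-o[2])/d[...,2])[...,None]
    m=(np.hypot(P[...,0]-.609,P[...,1]+.04)<.11)&(Z<ztop-.006)
    n,l,s,c=cv2.connectedComponentsWithStats(m.astype(np.uint8),connectivity=4)
    for i in range(1,n):
        if s[i,4]<150: continue
        Q=P[l==i]; cc=max(cv2.findContours((l==i).astype(np.uint8),0,1)[0],key=cv2.contourArea)[:,0]
        B=P[cc[:,1],cc[:,0]]; ce,r=circ(B)
        if .025<r<.042: print(lbl,'px',c[i].round(0),'n',s[i,4],'fit',ce.round(4),round(r,4),'minc',minc(B),'floor z',np.median(X[l==i][:,2]).round(4))
    mm=near(X,(.609,-.04),.08,.036,.045); print(lbl,'top z',np.median(X[mm][:,2]))
    t=near(X,(.45,-.05),.04,.005,.015); 
    if t.sum()>30:
        T=X[t]; print('  tongue rect',cv2.minAreaRect((T[:,:2]*1000).astype(np.float32)),T.mean(0).round(4))
E
python3 - <<'E'
from wells import *
import pickle
w=pickle.load(open('wc.pkl','rb'))
for l,f in [('w0',w[0]),('w1',w[1]),('sc',pickle.load(open('scene0.pkl','rb'))),('sd',pickle.load(open('side0.pkl','rb')))]: wells(f,.0405,l)
E
```

```text
w0 px [357. 176.] n 4123 fit [ 0.5597 -0.0432] 0.0327 minc (array([ 0.5597, -0.0431]), 0.0334) floor z 0.0219
w0 px [362. 257.] n 3308 fit [ 0.6387 -0.0361] 0.0321 minc (array([ 0.6386, -0.0361]), 0.0329) floor z 0.0221
w0 top z 0.039855090560179496
  tongue rect ((457.836181640625, -51.90550994873047), (63.375633239746094, 24.9376277923584), 6.392478942871094) [ 0.4573 -0.0522  0.009 ]
w1 px [271. 175.] n 4118 fit [ 0.5596 -0.0421] 0.0329 minc (array([ 0.5596, -0.042 ]), 0.0336) floor z 0.0219
w1 px [281. 256.] n 3330 fit [ 0.6388 -0.0349] 0.0324 minc (array([ 0.6382, -0.0348]), 0.0335) floor z 0.022
w1 top z 0.03981047189067888
  tongue rect ((457.5087890625, -50.0950813293457), (63.476531982421875, 25.5513973236084), 4.770782470703125) [ 0.457  -0.0518  0.0089]
sc px [291. 270.] n 422 fit [ 0.5626 -0.0439] 0.0289 minc (array([ 0.5632, -0.0448]), 0.0316) floor z 0.0245
sc px [321. 284.] n 391 fit [ 0.6371 -0.036 ] 0.0261 minc (array([ 0.6401, -0.0367]), 0.0314) floor z 0.0245
sc top z 0.04167169701127349
  tongue rect ((448.2049255371094, -52.66632080078125), (51.50180435180664, 20.645103454589844), 7.905498504638672) [ 0.4476 -0.0533  0.0105]
sd px [323. 246.] n 436 fit [ 0.6403 -0.0329] 0.0308 minc (array([ 0.6406, -0.0331]), 0.0331) floor z 0.0239
sd px [355. 252.] n 453 fit [ 0.5607 -0.0402] 0.0309 minc (array([ 0.5605, -0.0405]), 0.0331) floor z 0.0234
sd top z 0.04087817014056927
  tongue rect ((454.90301513671875, -49.30610656738281), (70.43159484863281, 68.945556640625), 61.55176544189453) [ 0.4574 -0.05    0.0094]
```

The wells agree across four views to about 1.5 mm: back (0.639, -0.035), front (0.560, -0.0425), carrier yaw about 0.09. Now I'll regrasp the bottle from straight above.

```bash
python3 - <<'E'
from wells import *
b=np.array([.5606,-.3222]); 
R=tool([0,0,-1],sidev(-.25)); q=qR(R)
zg=.006+.182-G
print(fin(kin.ik([b[0],b[1],zg],q)),fin(kin.ik([.639,-.035,.43],qR(tool([0,0,-1],sidev(0))))))
manip.move_ptp([b[0],b[1],zg+.115],q)
manip.line_to([b[0],b[1],zg],speed=.15)
w=grab('wrist','w4.png'); print(manip.read_time(),manip.read_ft_force())
E
```

```text
[-0.65, 0.45, 0.15, 1.27, 0.0, -0.4] None
13.65 [-0.62183628 -0.50463988  0.9764156 ]
```

View pics/w4.png

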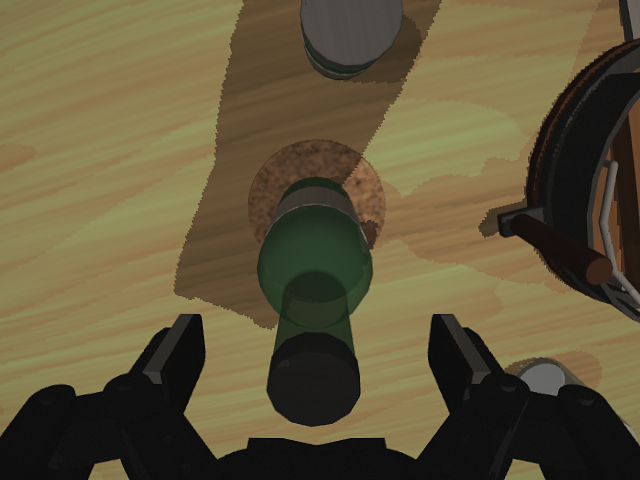

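Neck centred between the fingers at (315,380). Grip, lift and carry over the carrier.

```bash
python3 - <<'E'
from wells import *
import pickle
b=np.array([.5606,-.3222]); zg=.006+.182-G
q2=qR(tool([0,0,-1],sidev(0.0)))
for zz in [.31,.33,.35]: print(zz,fin(kin.ik([.639,-.0353,zz],q2)),fin(kin.ik([b[0],b[1],zz],q2)))
manip.move_gripper(0.); print(manip.read_opening())
manip.line_to([b[0],b[1],.335],speed=.2)
manip.move_ptp([.639,-.0353,.335],q2)
a=grab('scene','s5.png');c=grab('side'); pickle.dump((a,c),open('abv.pkl','wb'))
c0=np.array([.639,-.0353,.335+G-.182+.105])
for fr in [[a,c],[a],[c]]: print([np.round(v,4) for v in fitb(fr,c0)])
print(manip.read_time(),manip.read_opening(),manip.read_ft_force(),manip.read_eef_pos())
E
```

```text
0.31 [-0.19, 0.42, 0.46, 1.61, 0.0, -0.19] [-0.65, 0.43, 0.48, 1.62, 0.0, -0.65]
0.33 [-0.19, 0.42, 0.52, 1.66, 0.0, -0.19] [-0.65, 0.44, 0.54, 1.67, 0.0, -0.65]
0.35 [-0.19, 0.43, 0.58, 1.72, 0.0, -0.19] [-0.65, 0.45, 0.6, 1.73, 0.0, -0.65]
0.027246638705693212
[array([ 0.6394, -0.0362,  0.2778]), array([ 0.0069, -0.0014,  1.    ]), np.int64(4466), np.float64(0.0013)]
[array([ 0.639 , -0.0358,  0.2786]), array([ 0.0056, -0.0042,  1.    ]), np.int64(2885), np.float64(0.0011)]
[array([ 0.6404, -0.0372,  0.2797]), array([ 4.e-04, -1.e-04,  1.e+00]), np.int64(1564), np.float64(0.0013)]
16.4333 0.027086172193835 [ 0.08250521 -0.75015586 -2.99302718] [ 0.63896922 -0.03696736  0.33483522]
```

View pics/s5.png

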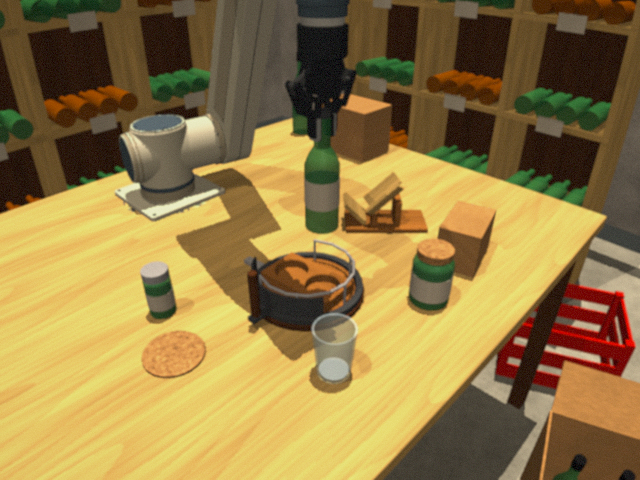

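Bottle upright and within about 1.5 mm of the back well. Lower with force watch.

```bash
python3 - <<'E'
from wells import *
manip.line_to([.6388,-.035,.21],speed=.15)
print(manip.read_eef_pos(), manip.read_ft_force())
print(manip.line_to([.6388,-.035,.177],speed=.025,until_force=4), manip.read_eef_pos(), manip.read_ft_force())
print(manip.read_time())
a=grab('scene','s6.png')
E
```

```text
[ 0.63920296 -0.03530068  0.21100574] [ 0.7411686   0.22556931 -3.0987924 ]
True [ 0.63871803 -0.03504093  0.18565076] [-1.25071615 -0.79153674  5.32157182]
18.3417
```

View pics/s6.png

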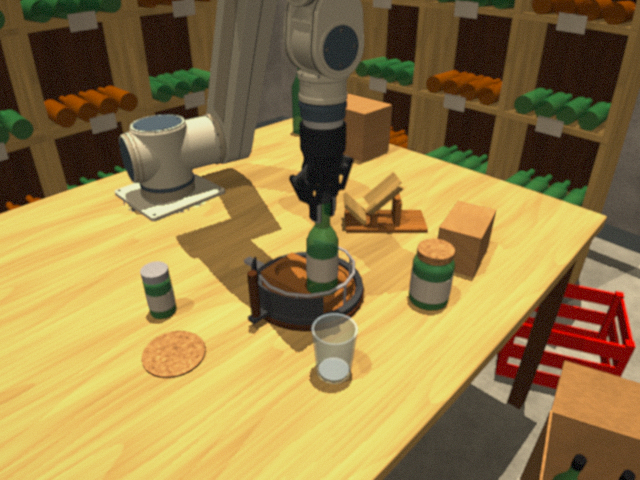

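Contact came at the well floor (foot about 22 mm). Release, rise, and go to the jar.

```bash
python3 - <<'E'
from wells import *
manip.move_gripper(.085)
manip.line_to([.6388,-.035,.30],speed=.2)
a=grab('scene');c=grab('side')
for fr in [[a,c],[a],[c]]: print([np.round(v,4) for v in fitb(fr,np.array([.639,-.035,.127]))])
j=np.array([.443,-.273]); q=qR(tool([0,0,-1],sidev(-.2)))
manip.move_ptp([j[0],j[1],.20],q)
w=grab('wrist','w7.png')
X=cloud(w); P=X[near(X,j,.06,.09,.11)]; print('lid',minc(P),circ(P),np.median(P,0))
print(manip.read_time())
E
```

```text
[array([ 0.6389, -0.0345,  0.1292]), array([0.0082, 0.0014, 1.    ]), np.int64(3325), np.float64(0.0015)]
[array([ 0.6382, -0.034 ,  0.1307]), array([0.0027, 0.0025, 1.    ]), np.int64(2129), np.float64(0.0012)]
[array([ 0.6402, -0.0355,  0.1306]), array([3.8e-03, 1.0e-04, 1.0e+00]), np.int64(1205), np.float64(0.0016)]
lid (array([ 0.4436, -0.2744]), 0.0255) (array([ 0.44255501, -0.27413595]), np.float64(0.018005870120764038)) [ 0.44178083 -0.27396605  0.09981596]
21.1
```

View pics/w7.png

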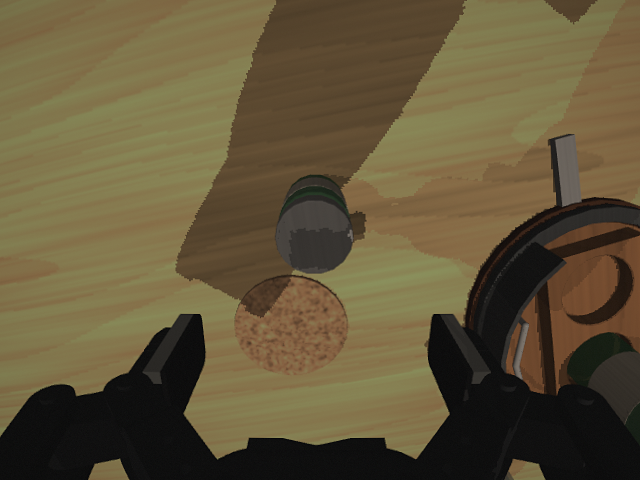

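The bottle is upright and seated in the back well. Wrist view puts the lid at (315,235), centre (0.4436, -0.274), matching the earlier fit. Now the jar.

```bash
python3 - <<'E'
from wells import *
import pickle
j=np.array([.443,-.2737]); zt_=.083-G
manip.line_to([j[0],j[1],zt_],speed=.15)
print(manip.read_ft_force())
manip.move_gripper(0.); print('open',manip.read_opening())
manip.line_to([j[0],j[1],zt_+.12],speed=.2)
q=qR(tool([0,0,-1],sidev(.091)))
manip.move_ptp([.5598,-.0425,zt_+.12],q)
manip.sleep(.1)
print(manip.read_time(),manip.read_opening(),manip.read_ft_force(),manip.read_eef_pos())
a=grab('scene','s8.png');c=grab('side','d8.png'); pickle.dump((a,c),open('jar.pkl','wb'))
for n,f in [('sc',a),('sd',c)]:
    X=cloud(f); P=X[near(X,(.56,-.0425),.045,.13,.195)]
    x=np.array([.56,-.0425])
    from scipy.optimize import least_squares
    for k in range(5):
        r=np.hypot(*(P[:,:2]-x).T)-.026; g=abs(r)<[.02,.012,.008,.005,.005][k]
        x=least_squares(lambda y:np.hypot(*(P[g][:,:2]-y).T)-.026,x,loss='soft_l1',f_scale=.002).x
    print(n,x,g.sum())
E
```

```text
[-0.84810555 -0.24955863  0.54048863]
open 0.04962640945924658
24.45 0.05006451818978942 [-0.15998406 -0.08234194 -2.30523919] [ 0.55950219 -0.04390232  0.1841157 ]
sc [ 0.55878029 -0.04305804] 807
sd [ 0.56076818 -0.04421628] 416
```

View pics/s8.png

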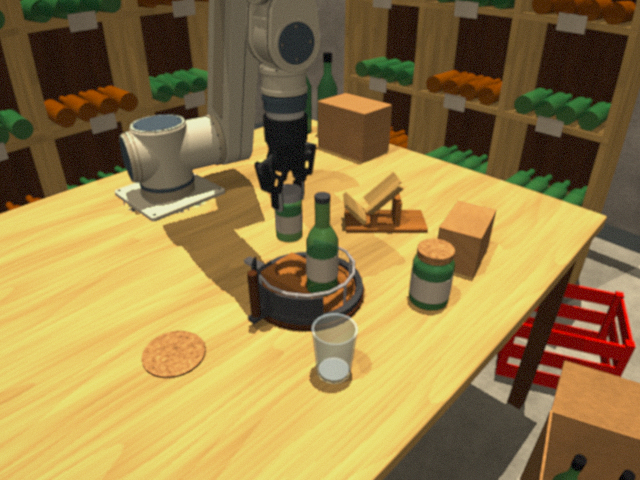

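View pics/d8.png

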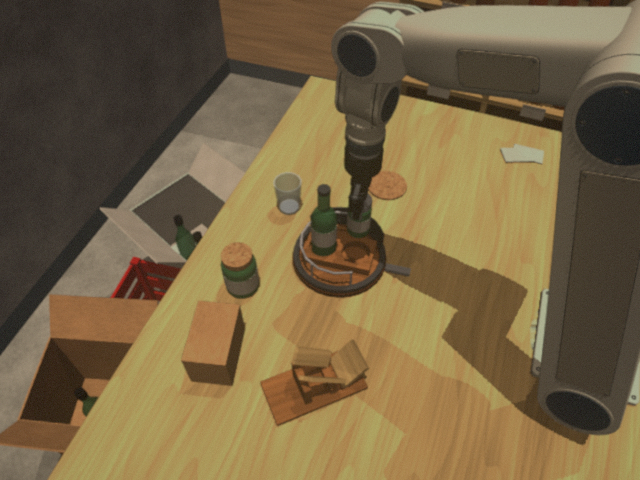

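The jar hangs upright over the front well (scene 289,215), within about 1.5 mm. Lower with force watch, then release and check.

```bash
python3 - <<'E'
from wells import *
manip.line_to([.5596,-.0415,.115],speed=.12)
print(manip.read_eef_pos(),manip.read_ft_force())
print(manip.line_to([.5596,-.0415,.080],speed=.025,until_force=4), manip.read_eef_pos(), manip.read_ft_force())
manip.move_gripper(.085)
p=manip.read_eef_pos()
manip.line_to([p[0],p[1],.24],speed=.2)
a=grab('scene','s9.png');c=grab('side','d9.png');w=grab('wrist','w9.png')
for n,f in [('sc',a),('sd',c),('w',w)]:
    X=cloud(f); P=X[near(X,(.56,-.0425),.04,.112,.135)]
    print(n,'lid',minc(P),np.median(P[:,2]), np.std(P[:,2]))
    P=X[near(X,(.6035,-.17),.03,.1,.13)]
    if len(P): print('  post',minc(P),np.median(P[:,2]))
print([np.round(v,4) for v in fitb([a,c],np.array([.639,-.035,.127]))], manip.read_time())
E
```

```text
[ 0.55994732 -0.04171016  0.11561361] [-0.21147161 -0.05257908 -2.62002792]
True [ 0.5594737  -0.04153098  0.08719838] [-0.15457565  0.22453137  5.15709997]
sc lid (array([ 0.5603, -0.0408]), 0.0269) 0.12345765401500167 0.00356512889071398
  post (array([ 0.6029, -0.1706]), 0.0097) 0.11526633155760063
sd lid (array([ 0.56  , -0.0412]), 0.0272) 0.12276665232391537 0.00322434725988501
w lid (array([ 0.5598, -0.0419]), 0.0256) 0.12182483352569315 0.0013177983616286214
  post (array([ 0.6027, -0.1704]), 0.0095) 0.11839771840125113
[array([ 0.6389, -0.0346,  0.1292]), array([7.5e-03, 7.0e-04, 1.0e+00]), np.int64(3330), np.float64(0.0015)] 27.8167
```

View pics/s9.png

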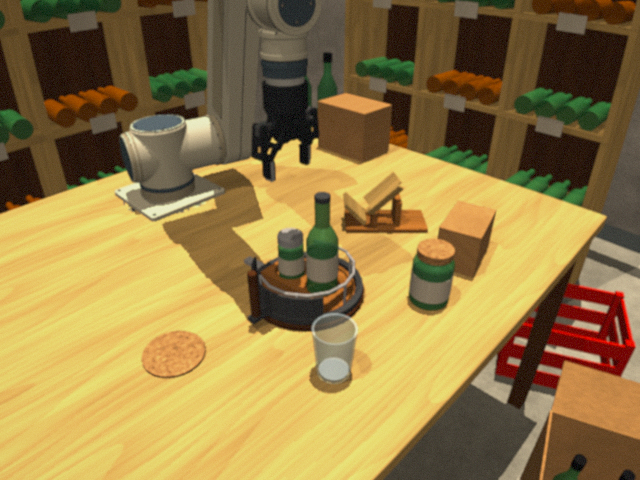

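View pics/w9.png

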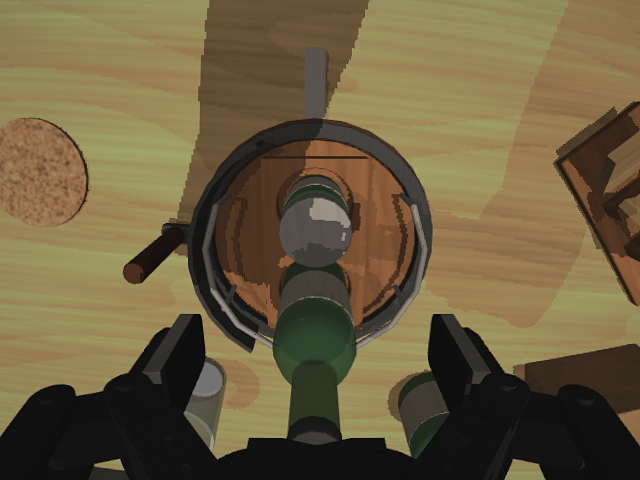

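Both glasses are seated upright (lid centre 0.560, -0.041; bottle axis about 0.4° off). The post stands at (0.603, -0.170), collar about 1.5 rad. Now the collar: jaws tangential, following the arc.

```bash
cat > arc.py <<'E'
from wells import *
AX=np.array([.5994,-.039]); YC=.091; RP=.1315
def pose(phi,z=.0815):
    t=YC+np.pi+phi; p=AX+RP*np.array([np.cos(t),np.sin(t)])
    return [p[0],p[1],z],qR(tool([0,0,-1],sidev(YC+phi)))
E
python3 - <<'E'
from arc import *
print(pose(1.507)[0])
for ph in [1.507,1,.5,0]:
    for z in (.0815,.22): print(ph,fin(kin.ik(*pose(ph,z))))
p,q=pose(1.507,.24); manip.move_ptp(p,q)
manip.line_to(pose(1.507,.15)[0],speed=.15)
w=grab('wrist','w10.png'); print(manip.read_time())
E
```

```text
[np.float64(0.6029768418208062), np.float64(-0.17045134538143356), 0.0815]
1.507 [-0.41, 0.46, -0.06, 1.05, 0.0, -2.01]
1.507 [-0.41, 0.39, 0.19, 1.37, 0.0, -2.01]
1 [-0.43, 0.36, -0.23, 0.98, 0.0, -1.52]
1 [-0.43, 0.28, 0.02, 1.31, 0.0, -1.52]
0.5 [-0.39, 0.27, -0.36, 0.94, 0.0, -0.98]
0.5 [-0.39, 0.18, -0.11, 1.28, 0.0, -0.98]
0 [-0.29, 0.22, -0.43, 0.92, 0.0, -0.38]
0 [-0.29, 0.13, -0.18, 1.27, 0.0, -0.38]
30.1167
```

View pics/w10.png

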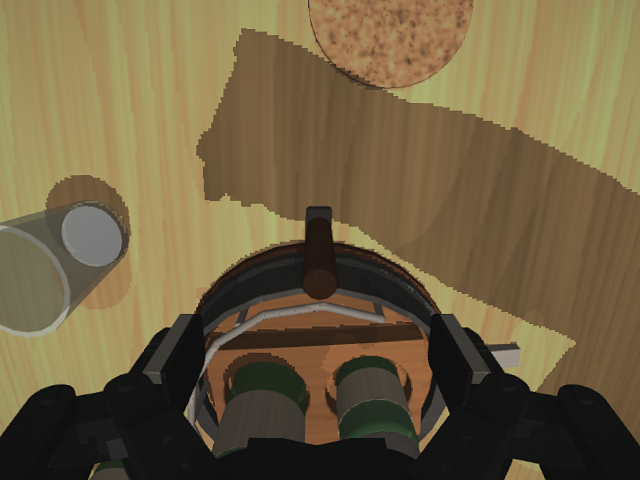

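Post centred between the fingers (320,285). Lower, grip and turn.

```bash
python3 - <<'E'
from arc import *
manip.line_to(pose(1.507)[0],speed=.12)
manip.move_gripper(0.); print('open',manip.read_opening(),manip.read_ft_force())
mx=0
for ph in np.linspace(1.507,0,14)[1:]:
    p,q=pose(ph); manip.line_to(p,speed=.08,attitude=q); mx=max(mx,np.linalg.norm(manip.read_ft_force()))
manip.sleep(.3)
p=np.array(manip.read_eef_pos())[:2]-AX
print('max',mx,'open',manip.read_opening(),manip.read_ft_force(),'phi',(np.arctan2(p[1],p[0])-YC-np.pi+np.pi)%(2*np.pi)-np.pi,np.hypot(*p))
manip.move_gripper(.05)
manip.line_to(pose(0,.24)[0],speed=.15)
w=grab('wrist','w11.png'); grab('scene','s11.png');grab('side','d11.png'); print(manip.read_time())
import pickle; pickle.dump(w,open('w11.pkl','wb'))
X=cloud(w); P=X[near(X,AX,.16,.1,.121)&(np.hypot(X[...,0]-AX[0],X[...,1]-AX[1])>.11)]
print('post',minc(P),np.median(P,0)); d=np.array(minc(P)[0])-AX; print('phi',np.arctan2(-d[1],-d[0])-YC)
E
```

```text
open 0.01639116962711697 [-1.2739179  -0.40136781  4.34734076]
max 13.329354339628512 open 0.016798643546180395 [-6.60490697  0.74942801 11.95920334] phi -0.0015256966882049028 0.13182855585900757
37.9833
post (array([ 0.4689, -0.0511]), 0.009) [ 0.46643964 -0.05126254  0.11922307]
phi 0.0014559615335953957
```

View pics/w11.png

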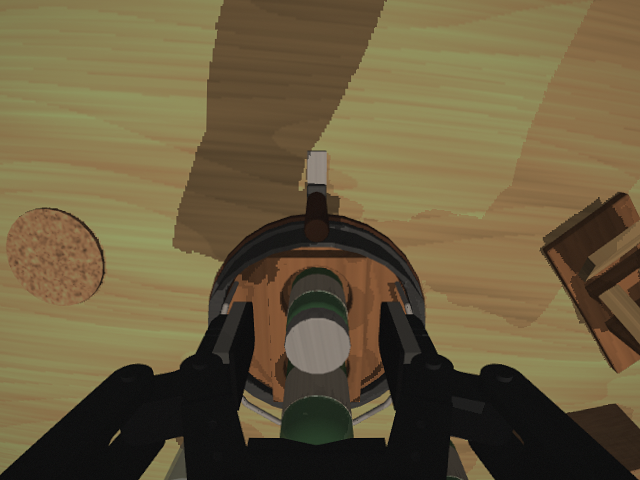

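View pics/s11.png

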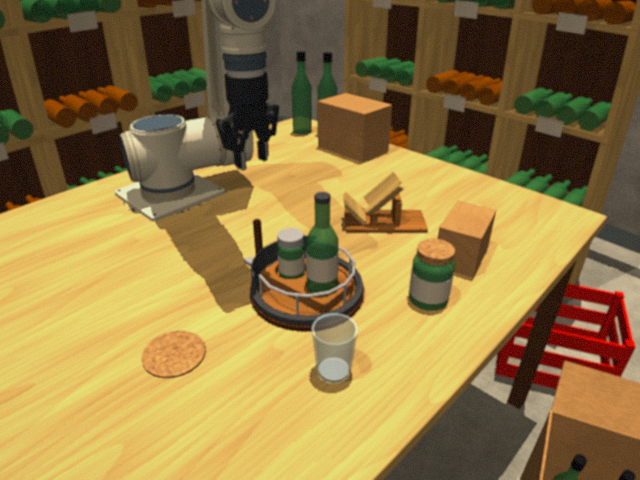

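The post now stands over the tongue (wrist 317,215; scene 258,240). A close crop will confirm the tab edges, and I'll recheck the glass and bystanders.

```bash
python3 - <<'E'
from arc import *
import pickle
w=pickle.load(open('w11.pkl','rb'))
cv2.imwrite('pics/w11z.png',cv2.resize(w['color'][130:260,255:385,::-1],None,fx=4.5,fy=4.5,interpolation=cv2.INTER_CUBIC))
X=cloud(w)
for r0,r1,z0,z1,l in [(.155,.173,.004,.014,'tongue'),(.142,.152,.012,.035,'tab')]:
    d=X[...,:2]-AX; r=np.hypot(d[...,0],d[...,1]); m=(r>r0)&(r<r1)&(X[...,2]>z0)&(X[...,2]<z1)&(d[...,0]<0)
    P=X[m]; D=P[:,:2]-AX; a=np.arctan2(-D[:,1],-D[:,0])-YC; print(l,m.sum(),'mid ang',(a.max()+a.min())/2,np.median(a),'z',np.median(P[:,2]) if m.any() else None)
a=grab('scene');c=grab('side')
print([np.round(v,4) for v in fitb([a,c],np.array([.639,-.035,.127]))])
for n,f in [('sc',a),('sd',c)]:
    X=cloud(f)
    for l,ce,r,z0,z1 in [('lid',(.56,-.0425),.035,.112,.135),('jug',(.785,.11),.06,.1,.14),('tumb',(.79,-.15),.07,.07,.12),('carton',(.75,.29),.12,.09,.115)]:
        P=X[near(X,ce,r,z0,z1)]; print(n,l,minc(P),np.median(P[:,2]).round(4))
E
```

```text
tongue 368 mid ang -0.0021850558683045723 -0.002910785730541862 z 0.008883112455515707
tab 95 mid ang -0.000173167087583255 -0.003202913982376737 z 0.02370396930510138
[array([ 0.6389, -0.0346,  0.1291]), array([0.0071, 0.0014, 1.    ]), np.int64(3318), np.float64(0.0015)]
sc lid (array([ 0.5598, -0.0418]), 0.0274) 0.1235
sc jug (array([0.7875, 0.1159]), 0.0372) 0.1211
sc tumb (array([ 0.7803, -0.1537]), 0.0372) 0.0866
sc carton (array([0.7581, 0.2945]), 0.0813) 0.1003
sd lid (array([ 0.5602, -0.0422]), 0.028) 0.1226
sd jug (array([0.7859, 0.1158]), 0.0368) 0.1205
sd tumb (array([ 0.7801, -0.1526]), 0.0383) 0.0867
sd carton (array([0.7572, 0.2976]), 0.0824) 0.1006
```

View pics/w11z.png

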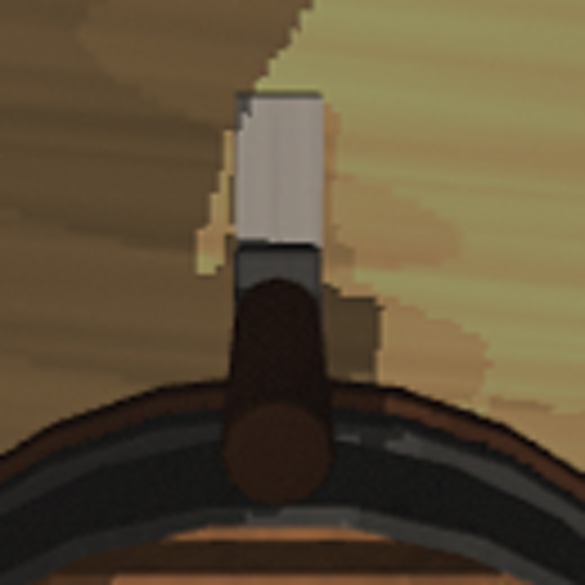

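The tab (crop 278,265) lies edge to edge over the tongue (278,165), within about 0.003 rad. Nothing else has moved, so I'm handing in.

```bash
python3 - <<'E'
from h import *
print(manip.hand_in(), manip.read_time())
E
```

```text
the job is handed in; nothing more can be done
the job is handed in; nothing more can be done
```

The whole job was done in the order asked and handed in at about 38 s of the 72 s allowed. The bottle went from the cradle onto the cork pad and was released. I then took it again from above and stood it in the back well, stood the jar in the front well, and turned the collar by its post to the locked mark and let go.

Last checks before handing in:
- **Bottle:** upright to within about 0.4°, and about 1 mm from the measured centre of the back well.
- **Jar:** its lid centre is within about 1 mm of the front well's centre, with the lid top at about 0.122–0.123 m.
- **Collar:** the tab lies over the tongue to within about 0.003 rad.
- **Bystanders:** the jug, tumbler and carton are where they were, within the measuring noise of about 2 mm.
- **Forces:** setting the glass down gave about 5 N. Turning the collar gave about 13 N at the wrist.

Small disagreements: the scene and side cameras put the bottle 1–2 mm apart. They also read its centre about 2–4 mm higher than the 127 mm it should be, but the contact height during lowering showed it on the well floor. No check failed.

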